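Lock the camera frame's foot shaft with a linchpin

ROBOT

A 7-joint arm with a two-finger parallel gripper is mounted at the origin on the work surface. World frame = base frame: x ahead of the robot, y to its left, z up, the work surface at z = 0. Lengths are in m, angles in rad, forces in N, time in s.
With the tool pointing down it reaches from about 0.35 to 0.9 m from the base axis. Payload 7.2 kg.
Tool frame: the origin (TCP) lies midway between the tips of the shut fingers; the grasp point (between the pads) lies 19 mm behind it; x points along the fingers, y is the direction in which the jaws open and shut, and the axes are right-handed (so a half turn about x gives the same grasp; the last joint's range is limited). The gripper opens to 85 mm and grips with 20 to 120 N. Pads are 22 mm wide; open, the fingers measure 114 mm over their backs; the gripper's body (76 mm by 85 mm) begins 54 mm behind the grasp point. The pads swing forward as they close: fully open they stand 13 mm farther back than shut.
Start: joints at [-1.275, 0.411, -0.013, 1.596, 0.006, 1.134, -0.082], TCP at [0.222, 0.584, 0.231] pointing down, gripper open.
Joint ranges: [-2.95, 2.95], [-0.29, 1.99], [-1.47, 1.44], [0.14, 2.54], [-1.03, 4.17], [0.13, 1.85], [-2.86, 2.86]. Speed limits (rad/s): [2.39, 2.39, 3.01, 3.01, 3.14, 3.14, 3.14].

INTERFACE

Orientations are given as a 3x3 rotation matrix whose columns are the frame's x, y, z axes.
In Python, from bench import env, cams gives the robot as it stands. The module is installed in compiled form; this text tells all that it offers.
- The arm moves only by the shell command python3 -m inch 'ROWS' [FORCE]. ROWS is JSON, a list of rows, each a list of 3 entries, a list of its own where there are three numbers: the shift along the tool's x, y, z in mm, then the turn, a rotation vector about the tool's x, y, z in degrees, then the closure, from -1 (fully open) to 1 (shut), so that 0 is half open. In form: [[[x, y, z], [ax, ay, az], grip], ...]. A call has 1 to 8 rows; each row is the pose to reach, as a shift and turn from the pose commanded when the call began, along the tool's axes at that moment; what a row does not reach only later rows make up. A row lasts 1/12 s, in which the tool goes at most 41.7 mm and 7.16 degrees, less where a joint would pass 70% of its speed; a pose out of reach is approached as far as the arm can. A call with a gripper value outside its range is refused whole. The fingers move at their own pace and stop on an object; FORCE is the grip in N (left out, the last holds). Time passes only in rows, so rows that repeat a pose let the fingers close. It gives the time, the measured TCP pose, the force and the opening at its end, in the units of the state.
- env.sense(): the state, without advancing time (a new reading comes with each control period).
- cams.get_image(name): name is "scene" or "top"; returns a dict with "pixels" (384x512x3 uint8, blue, green, red), "vertical_fov" (degrees; the focal length in pixels is half the picture's height over the tangent of half this angle, whatever the lens; pixels are square), "cx", "cy" (the principal point, pixels), "pose" (4x4, takes a point from camera to world coordinates). Camera axes: x right, y up, looking along -z (the intrinsics and any distortion apply to the point x, -y, -z); pixel columns grow to the right and rows downward; lengths in m; the calibration is good to about 2 mm. A picture is of the moment at which its call begins. There is no depth.
- env.sign_off(): hands the job in, once; it reports no verdict.
The state is a dict: "time_s": time; "joint_positions": joint angles; "joint_velocities": joint speeds; "joint_efforts": joint torques, N m; "tcp_pos": TCP position; "tool_rot": TCP orientation; "wrist_force": force on the tool from outside, world axes, zero at the start; "ft_torque": the same for the moment, N m; "gripper_width": finger opening in m.
Only numpy, scipy, OpenCV 4.12 (cv2) and the standard library are available. Lean on these libraries where they do the work, as an engineer would, in place of code of your own. Each camera call takes 0.05 s, during which the arm holds its last target. There are 200 camera calls.

TASK

Take the linchpin with the wire ring out of the drilled block, feel for the cross hole near the free end of the timber foot's steel shaft, and ease the pin down until it is fully home, with its open ring pointing out past the free end of the shaft. Then, with the pin home, swing the ring down over the end of the shaft and under the tip of the pin until its spring snaps it shut, and let go. Work gently, never forcing or leaning on the shaft or the foot, and leave everything else where it is.

Things in the scene. Friction and masses are not known exactly. Their poses are not given: they have to be found in the camera images.
- rig: Fixed timber foot with a square steel shaft, 26 x 26 mm, underside 70 mm and top 96 mm above the table. Origin on the table under the middle of the stretch where the cross hole may lie; -x points along the shaft to its free end (roughly to the robot), +x to the timber leg (64 mm wide, 112 mm high, from 35 mm beyond the origin). Below the free end the table is clear. Loads over about 35 N count as forcing.
- feel (a point): Where to start feeling for the cross hole: on the shaft's top face, midway across it, 16 mm towards the leg from rig. The hole (vertical, right through, 14 mm wide, 1.5 mm chamfer) is NOT measured: its centre lies anywhere from 4 to 28 mm from this point towards the free end, straight along the shaft (-x); find it by feel or sight. The shaft is too tight to shift and ends 14 mm past the hole's centre. Axes as rig.
- pin_grip (a point): Steel linchpin, 88 mm long, about 0.15 kg, upright in one of the block's holes: middle of the part of its head to grip, 76 mm above its tip. Head 16 mm (x) by 14 mm (y), flat sides, up to 88 mm above the tip. Axes: z up along the pin, -x the way the open ring points. Grip across y, fingertips above the ring, whose hinge stands out 21.5 mm to each side 48 mm above the tip.
- pin_seat (a point): Pin's axis at the underside of its 20 mm wide flange, 38 mm above the tip; it rests on the shaft's top when the pin is home. Below it a round shank 12 mm wide whose last 4 mm taper to a 10 mm wide end, which then stands 12 mm below the shaft. The pin can turn in its hole. Axes as pin_grip.
- ring (a joint): Ring's angle: 0 open (level, pointing to the pin's -x), growing as it swings down, 1.57 shut (hanging, cross bar under the pin's tip). An over-centre spring holds it open or shut: it resists with at most about 5 N at the cross bar, and past about 1.0 it snaps shut by itself.
- ring_bar (a point): Middle of the ring's cross bar, the place to push. The ring is a flat U of 5 mm wire, 38 mm between the middles of its legs, the cross bar 51.5 mm from the hinge, which crosses the head 10 mm above the flange's underside. Axes turn with the ring.
- block: Fixed wooden block, 60 mm (x) by 140 mm (y) by 45 mm high, origin under its centre, with two 15.5 mm through holes at y = -37 and +37 mm. The linchpin hangs by its flange in one and a plain pin in the other, tips 7 mm above the table.
- spare: Plain steel pin of the same shank with a 22 mm ball head and no ring, 75 mm long, origin at its tip. Stays in the block.
- tape: Roll of grey tape lying flat, 68 mm across, 24 mm high, origin under its centre. Bystander.
- marker: White marker pen lying along its x, 124 mm long, 14 mm thick, origin under its middle. Bystander.
- carton: Upright carton 50 by 90 by 140 mm, origin under its centre. Bystander.
- cup: Paper cup 80 mm wide, 90 mm high, origin under its centre. Bystander.
- bottle: Clear bottle 60 mm wide, 190 mm high with a cap, origin under its centre. Bystander.
Mind the look-alikes: they are no part of the job. Several things have the shape of the rig; the one meant has the colours described above.

How it is judged:
On the way, in this order (a step that is already met when the one before it is completed fails the run):
1. the pin is fully home in the shaft's hole with its ring still open (z of pin_seat in the frame of rig between 0.093 and 0.099 m and x of pin_seat in the frame of rig between -0.0145 and 0.0145 m and y of pin_seat in the frame of rig between -0.004 and 0.004 m and angle between pin_seat's own z axis and vertical below 0.09 rad and value of joint ring below 0.7 rad), for 0.2 s.
2. the ring is swung shut over the end of the shaft, under the pin's tip, the pin still home (z of pin_seat in the frame of rig between 0.093 and 0.099 m and x of pin_seat in the frame of rig between -0.0145 and 0.0145 m and y of pin_seat in the frame of rig between -0.004 and 0.004 m and angle between pin_seat's own z axis and vertical below 0.09 rad and value of joint ring above 1.4 rad), for 0.2 s.
At the end, for the whole second after the job is handed in: The linchpin stands upright (within 5 degrees) in the shaft's hole, flange within 3 mm of the shaft's top, axis within 4 mm of the midline and 14.5 mm of the stretch's middle; the ring is shut (over 1.4 rad); the pin is at rest, let go (all of step 2 and linear speed of pin below 0.02 m/s); the robot touches nothing.
It fails at once if the timber foot and its shaft are loaded with more than 35 N (contact force between rig and anything else above 35 N).
It fails at once if a bystander (spare pin, tape, marker, carton, cup, bottle) is moved by more than 30 mm (distance of any of spare, tape, marker, carton, cup, bottle from where it was at the start of the episode above 0.03 m).
It also fails if it takes over 72 s, if anything falls off the work surface, if the arm or the gripper's body presses on something with over 40 N, if the wrist force passes 120 N, or if a joint passes its speed limit or range.

## Working session

There is one attempt and no reset: what is moved stays moved. The work goes in short steps, Python scripts to look and compute and a shell command to move; the robot and the scene stay as the last step left them, time stands still between calls to the robot, and variables do not carry over. Pictures are saved under pics/ and viewed, about 8 in all and at most 12, crops included, and the job is handed in when it is done.

```bash
mkdir -p pics
cat > h.py <<'E'
import numpy as np,cv2
from bench import env,cams
def snap(n,tag):
    d=cams.get_image(n); cv2.imwrite(f'pics/{tag}.png',d['pixels']); np.savez(f'pics/{tag}.npz',pose=d['pose'],c=[d['vertical_fov'],d['cx'],d['cy']],keys=str({k:v for k,v in d.items() if k!='pixels'})); return d
def load(tag):
    z=np.load(f'pics/{tag}.npz'); return z['pose'],z['c']
def ray(tag,u,v):
    P,(f,cx,cy)=load(tag); F=192/np.tan(np.radians(f)/2)
    d=P[:3,:3]@np.array([(u-cx)/F,-(v-cy)/F,-1]); return P[:3,3],d
def onz(tag,u,v,z):
    o,d=ray(tag,u,v); return o+d*(z-o[2])/d[2]
def proj(tag,p):
    P,(f,cx,cy)=load(tag); F=192/np.tan(np.radians(f)/2)
    q=P[:3,:3].T@(np.array(p)-P[:3,3]); return np.array([cx+F*q[0]/-q[2],cy+F*q[1]/q[2]])
def tri(t1,p1,t2,p2):
    o1,d1=ray(t1,*p1);o2,d2=ray(t2,*p2)
    s=np.linalg.lstsq(np.c_[d1,-d2],o2-o1,rcond=None)[0]
    a,b=o1+s[0]*d1,o2+s[1]*d2; return (a+b)/2,np.linalg.norm(a-b)
E
python3 - <<'E'
from h import *
a=snap('scene','s0');b=snap('top','t0')
for d in(a,b):print({k:v for k,v in d.items() if k!='pixels'})
for n,d in(('s0b',a),('t0b',b)):cv2.imwrite(f'pics/{n}.png',cv2.resize(d['pixels'],(800,600),interpolation=cv2.INTER_CUBIC))
print(env.sense())
E
```

```text
{'vertical_fov': 49.91961523585756, 'cx': 255.06633121794363, 'cy': 185.4832335785523, 'pose': array([[ 0.75737132, -0.57350208,  0.31222436,  1.02282071],
       [ 0.65288984,  0.65694742, -0.37703441, -0.48057445],
       [ 0.01111504,  0.48940316,  0.87198681,  1.43304   ],
       [ 0.        ,  0.        ,  0.        ,  1.        ]])}
{'vertical_fov': 53.87205268183627, 'cx': 253.21989064738585, 'cy': 196.8678378666778, 'pose': array([[ 0.01556013,  0.98766875, -0.15578293,  0.31619431],
       [-0.99981706,  0.01710245,  0.00856495,  0.11733788],
       [ 0.01112361,  0.15562116,  0.98775418,  1.47658859],
       [ 0.        ,  0.        ,  0.        ,  1.        ]])}
{'time_s': 0.1, 'joint_positions': array([-1.27523004,  0.41180314, -0.01272388,  1.59697812,  0.00561209,
        1.13430233, -0.08222924]), 'joint_velocities': array([-0.00052162, -0.00199794, -0.0002286 , -0.00052168, -0.0010745 ,
       -0.0001137 , -0.00067214]), 'joint_efforts': array([ 3.02577297e-03, -6.01828265e+01,  6.84413072e-01, -3.00092125e+01,
        1.40519926e-02,  6.42120052e-03, -3.00250304e-05]), 'tcp_pos': array([0.22224382, 0.5836633 , 0.23054028]), 'tool_rot': array([[-4.14206962e-04,  3.55785955e-01,  9.34567377e-01],
       [-1.39500785e-03,  9.34566343e-01, -3.55786179e-01],
       [-9.99998941e-01, -1.45109794e-03,  1.09220316e-04]]), 'wrist_force': array([ 0.12688731,  0.13840986, -1.10039969]), 'ft_torque': array([0.00113031, 0.00810674, 0.06495435]), 'gripper_width': 0.08559774123254685}
```

View pics/s0b.png

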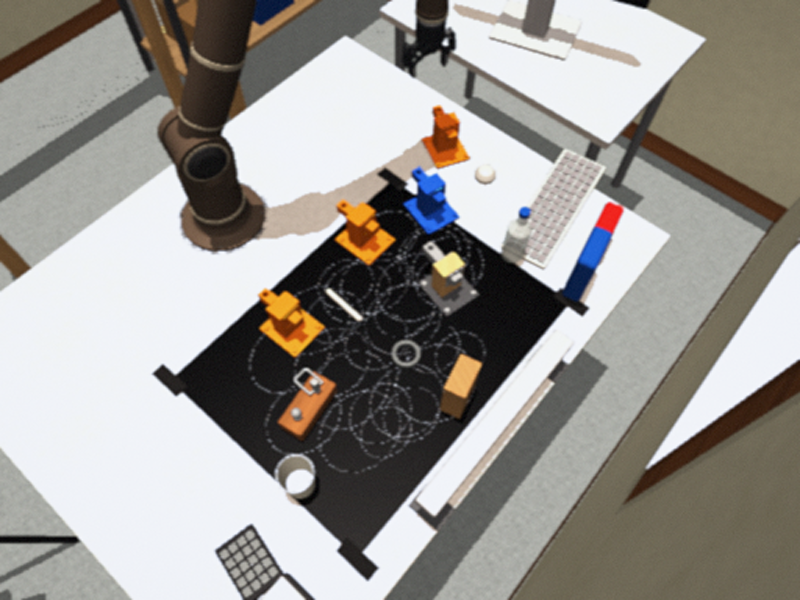

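View pics/t0b.png

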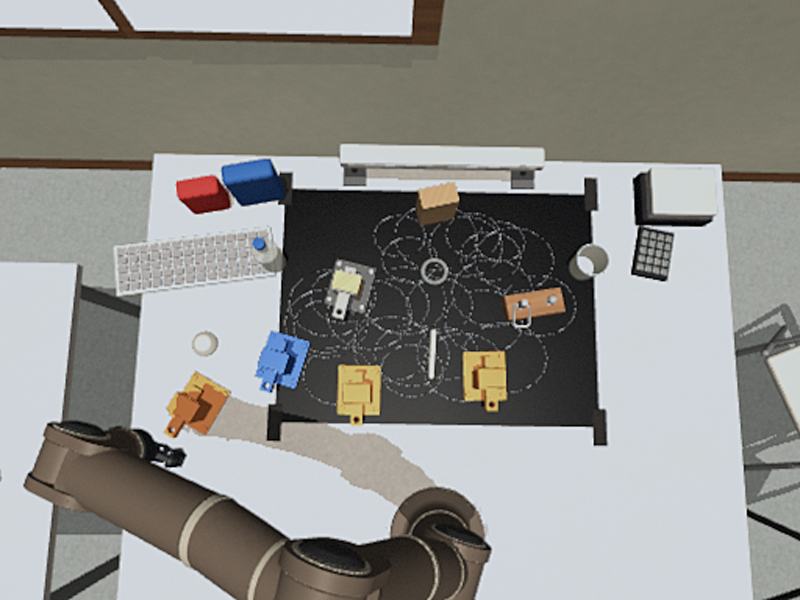

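The top view shows five things shaped like the rig: blue (280,360), dark orange (197,405), orange (358,393), orange (485,378), and timber with steel at (347,288). Only the last one matches the description. There are two pins in the block. The one with the wire ring is at (522,305) and the plain ball-headed spare is at (552,300). I'll check both choices in one close crop.

Run:
```python
from h import *
t=cv2.imread('pics/t0.png');s=cv2.imread('pics/s0.png')
def c(im,u,v,w=50,h=37):return cv2.resize(im[v-h:v+h,u-w:u+w],(400,300),interpolation=cv2.INTER_CUBIC)
cv2.imwrite('pics/c0.png',np.vstack([np.hstack([c(t,221,183),c(t,342,194)]),np.hstack([c(s,286,177),c(s,197,255)])]))
```

```text
(no output)
```

View pics/c0.png

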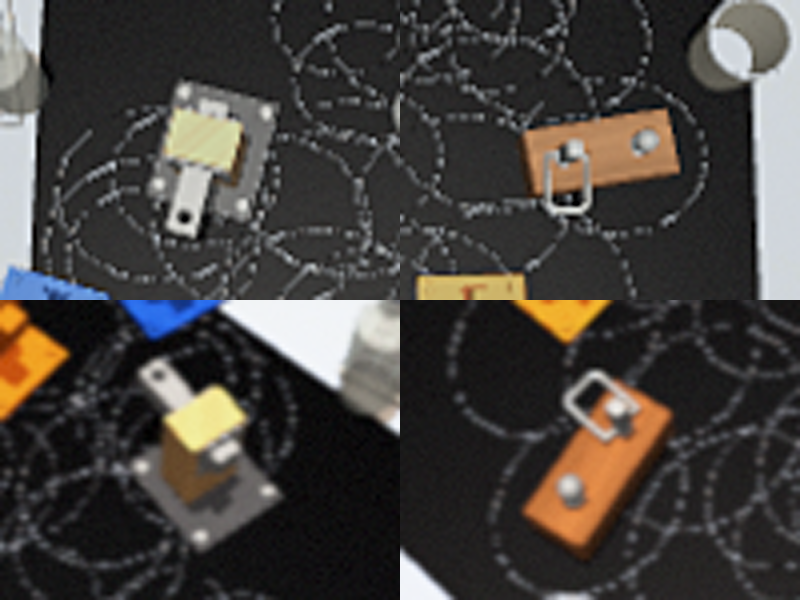

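Both choices hold. The timber and steel rig is in the left crops, and its cross hole is visible at top crop (185,216) and scene crop (159,376). The linchpin, with its ring pointing towards the robot, has its head at top crop (573,148) and its ring bar at (568,210).

Run:
```python
from h import *
T=lambda u,v,o:(o[0]+u/4-.375,o[1]+v/4-.375)
tr,tb,sr,sb=(171,146),(292,157),(236,140),(147,218)
# refine hole: dark centroid
for nm,f,u,v in(('t0','t0',217,200),('s0','s0',276,159)):
    g=cv2.cvtColor(cv2.imread(f'pics/{f}.png'),cv2.COLOR_BGR2GRAY); print(nm,g[v-5:v+6,u-6:u+7])
h,e=tri('t0',T(185,216,tr),'s0',T(159,76,sr)); print('hole',h,e, onz('t0',*T(185,216,tr),.096),onz('s0',*T(159,76,sr),.096))
for c in[(167,233),(201,239),(179,167),(213,172)]: print('shaft corner',onz('t0',*T(*c,tr),.096))
for c in [(168,110),(243,122),(236,169),(162,158)]: print('leg top',onz('t0',*T(*c,tr),.112))
for c in[(145,65),(168,56)]: print('shaft end s',onz('s0',*T(*c,sr),.096))
print('head',tri('t0',T(173,148,tb),'s0',T(220,108,sb)), onz('t0',*T(173,148,tb),.095),onz('s0',*T(220,108,sb),.095))
print('spare',tri('t0',T(246,141,tb),'s0',T(170,189,sb)),onz('t0',*T(246,141,tb),.075))
print('bar',onz('t0',*T(168,210,tb),.055),'s',onz('s0',*T(182,88,sb),.055))
for c in[(148,155),(150,207),(187,209),(190,158)]: print('ring t',onz('t0',*T(*c,tb),.055))
for c in[(125,130),(266,108),(280,170),(135,195)]: print('block',onz('t0',*T(*c,tb),.045))
```

```text
t0 [[101  76  95 161 216 207 205 204 206 212 204  58  61]
 [ 28  29  78 169 217 211 210 210 209 209 184  45  64]
 [ 42  31 102 187 204 166 173 195 215 206 147  56  84]
 [ 43  31 135 207 151  74  79 136 203 207 107  34  55]
 [ 43  44 152 212 104  28   0  80 183 212  52   7  20]
 [ 38 100 191 214 152  33   6 118 200 193  32   8  28]
 [ 38 119 207 221 206 176 172 205 206 133  40   6  30]
 [ 41  81 149 186 205 206 221 226 211  88  20  25  48]
 [ 42  41  50  97 137 144 168 186 199  63   5  30  56]
 [ 26  42  40  38  38  37  46  99 128  18   5  28  53]
 [ 48  95 107 135  41  36  44  43  41  37  36  53  96]]
s0 [[  9  12  12  43  77 106 113 105  69  31  23  22  15]
 [ 12  14  50 108 167 193 178 126  65  21   9   7   8]
 [ 33  74 124 168 196 201 196 170 112  50  16   7  11]
 [ 67 145 194 188 153 134 150 176 170 118  50  17   5]
 [ 72 152 201 181 114  82 109 166 198 177 114  43  17]
 [ 59 111 165 176 145 116 134 184 213 210 174 103  39]
 [ 45  75 120 171 191 190 198 210 219 219 209 173 102]
 [ 48  56  82 129 176 209 215 220 218 220 222 208 165]
 [ 55  58  61  78 128 183 213 218 219 218 219 21
[... 736 characters left out ...]
.19869033,  0.08674099]), np.float64(0.00264398897346613)) [ 0.55154048 -0.19783284  0.095     ] [ 0.55753835 -0.19943618  0.095     ]
spare (array([ 0.56536934, -0.27421271,  0.06331844]), np.float64(0.0014930698890082232)) [ 0.56284841 -0.27156043  0.075     ]
bar [ 0.4985598  -0.20111518  0.055     ] s [ 0.504888   -0.19967181  0.055     ]
ring t [ 0.55115817 -0.18290491  0.055     ]
ring t [ 0.50114052 -0.18402999  0.055     ]
ring t [ 0.49982348 -0.21922104  0.055     ]
ring t [ 0.54895279 -0.22305431  0.055     ]
block [ 0.57684832 -0.16317649  0.045     ]
block [ 0.60086713 -0.30011843  0.045     ]
block [ 0.5404087  -0.31193005  0.045     ]
block [ 0.51377894 -0.17193778  0.045     ]
```

```bash
cat > d.py <<'E'
# usage: d.py x y z yawdeg (of tool y relative to world y): tool-frame deltas
import sys,numpy as np
from scipy.spatial.transform import Rotation as R
from bench import env
s=env.sense(); M=s['tool_rot']; x,y,z,a=map(float,sys.argv[1:5])
a=np.radians(a); T=np.c_[[0,0,-1],[-np.sin(a),np.cos(a),0],[np.cos(a),np.sin(a),0]]
print('t',s['time_s'],'tcp',s['tcp_pos'].round(4),'F',s['wrist_force'].round(2),'w',s['gripper_width'].round(4))
print('shift mm',(M.T@(np.array([x,y,z])-s['tcp_pos'])*1e3).round(1),'turn',np.degrees(R.from_matrix(M.T@T).as_rotvec()).round(2))
E
python3 d.py .5545 -.1986 .18 0
python3 -m inch '[[[51,-614,589],[-21,0,0],-0.2],[[51,-614,589],[-21,0,0],-0.2],[[51,-614,589],[-21,0,0],-0.2],[[51,-614,589],[-21,0,0],-0.2],[[51,-614,589],[-21,0,0],-0.2],[[51,-614,589],[-21,0,0],-0.2],[[51,-614,589],[-21,0,0],-0.2],[[51,-614,589],[-21,0,0],-0.2]]' 40
python3 d.py .5545 -.1986 .18 0
```

```text
time_s: 0.77
tcp_pos: [0.3524, 0.2756, 0.2111]
tool_rot: [[-0.0, -0.003, 1.0], [0.0, 1.0, 0.003], [-1.0, 0.0, -0.0]]
wrist_force: [1.4, 0.7, 0.3]
gripper_width: 0.0509Traceback (most recent call last):
  File "d.py", line 7, in <module>
    print('t',s['time_s'],'tcp',s['tcp_pos'].round(4),'F',s['wrist_force'].round(2),'w',s['gripper_width'].round(4))
                                                                                        ^^^^^^^^^^^^^^^^^^^^^^^^
AttributeError: 'float' object has no attribute 'round'
Traceback (most recent call last):
  File "d.py", line 7, in <module>
    print('t',s['time_s'],'tcp',s['tcp_pos'].round(4),'F',s['wrist_force'].round(2),'w',s['gripper_width'].round(4))
                                                                                        ^^^^^^^^^^^^^^^^^^^^^^^^
AttributeError: 'float' object has no attribute 'round'
```

```bash
sed -i "s/s\['gripper_width'\].round(4)/round(s['gripper_width'],4)/" d.py
python3 -m inch '[[[31,-455,195],[0,0,0],-0.2],[[31,-455,195],[0,0,0],-0.2],[[31,-455,195],[0,0,0],-0.2],[[31,-455,195],[0,0,0],-0.2],[[31,-455,195],[0,0,0],-0.2],[[31,-455,195],[0,0,0],-0.2],[[31,-455,195],[0,0,0],-0.2],[[31,-455,195],[0,0,0],-0.2]]'
python3 -m inch '[[[0,-130,55],[0,0,0],-0.2],[[0,-130,55],[0,0,0],-0.2],[[0,-130,55],[0,0,0],-0.2],[[0,-130,55],[0,0,0],-0.2],[[0,-130,55],[0,0,0],-0.2]]'
python3 d.py .5545 -.1986 .12 0
```

```text
time_s: 1.43
tcp_pos: [0.4843, -0.0297, 0.1904]
tool_rot: [[0.0, -0.003, 1.0], [0.0, 1.0, 0.003], [-1.0, 0.0, 0.0]]
wrist_force: [1.3, 1.1, 0.3]
gripper_width: 0.0511
time_s: 1.85
tcp_pos: [0.5398, -0.1628, 0.1901]
tool_rot: [[-0.0, 0.003, 1.0], [-0.003, 1.0, -0.003], [-1.0, -0.003, -0.0]]
wrist_force: [-0.3, 0.8, 0.2]
gripper_width: 0.0514
t 1.85 tcp [ 0.5398 -0.1628  0.1901] F [-0.31  0.85  0.17] w 0.0514
shift mm [ 70.2 -35.6  14.8] turn [-0.2  -0.01  0.16]
```

Next I'll hover at TCP z 0.12 and look.

```bash
python3 -m inch '[[[35,-36,15],[0,0,0],-0.2],[[70,-36,15],[0,0,0],-0.2],[[70,-36,15],[0,0,0],-0.2],[[70,-36,15],[0,0,0],-0.2]]'
python3 d.py .5545 -.1986 .12 0
python3 - <<'E'
from h import *
s=snap('scene','s1')['pixels'];t=snap('top','t1')['pixels']
c=lambda im,u,v:cv2.resize(im[v-37:v+38,u-50:u+50],(800,600),interpolation=cv2.INTER_CUBIC)
cv2.imwrite('pics/c1.png',np.vstack([cv2.resize(c(s,200,245),(400,300)),cv2.resize(c(t,338,190),(400,300))]))
p=env.sense()['tcp_pos'];print(proj('s1',p),proj('t1',p))
E
```

```text
time_s: 2.18
tcp_pos: [0.5525, -0.1925, 0.1182]
tool_rot: [[-0.006, -0.002, 1.0], [0.001, 1.0, 0.002], [-1.0, 0.002, -0.006]]
wrist_force: [0.9, -0.6, 0.0]
gripper_width: 0.0513
t 2.1833 tcp [ 0.5525 -0.1925  0.1182] F [ 0.89 -0.6   0.02] w 0.0513
shift mm [-1.8 -6.1  1.9] turn [ 0.13 -0.34 -0.09]
[201.710811   239.84220243] [335.0352272  191.48838141]
```

View pics/c1.png

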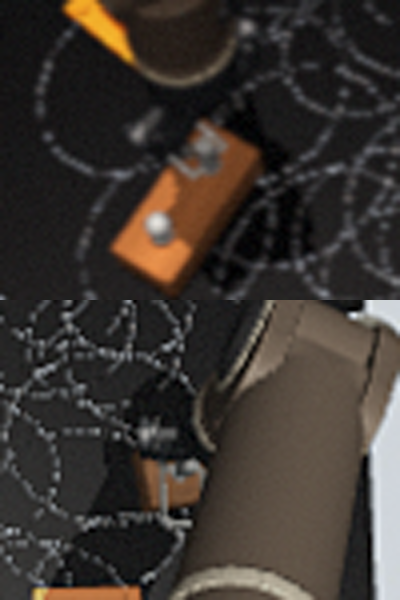

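The pictures show the gripper over the linchpin, with the ring and head below it at about (205,150) in the scene crop. The arm hides most of the top view. I'll lower to the grip height and close gently.

```bash
python3 -m inch '[[[0,-1,1],[0,0,0],-0.2],[[14,-1,1],[0,0,0],-0.2],[[28,-1,1],[0,0,0],-0.2],[[42,-1,1],[0,0,0],-0.2],[[54,-1,1],[0,0,0],-0.2],[[54,-1,1],[0,0,0],-0.2],[[54,-1,1],[0,0,0],-0.2]]'
python3 d.py .5545 -.1986 .065 0
```

```text
time_s: 2.87
tcp_pos: [0.5559, -0.1941, 0.0671]
tool_rot: [[0.0, -0.003, 1.0], [0.0, 1.0, 0.003], [-1.0, 0.0, 0.0]]
wrist_force: [0.2, 0.0, 0.9]
gripper_width: 0.0514
t 2.8667 tcp [ 0.5559 -0.1941  0.0671] F [0.24 0.02 0.94] w 0.0514
shift mm [ 2.1 -4.5 -1.4] turn [ 0.19  0.02 -0.01]
```

```bash
python3 -m inch '[[[3,-4.5,-1.5],[0,0,0],-0.2],[[3,-4.5,-1.5],[0,0,0],-0.2],[[3,-4.5,-1.5],[0,0,0],0.2],[[3,-4.5,-1.5],[0,0,0],0.4],[[3,-4.5,-1.5],[0,0,0],0.6],[[3,-4.5,-1.5],[0,0,0],0.8],[[3,-4.5,-1.5],[0,0,0],0.8],[[3,-4.5,-1.5],[0,0,0],0.8]]' 30
python3 d.py .5545 -.1986 .065 0
```

```text
time_s: 3.53
tcp_pos: [0.5543, -0.1991, 0.0638]
tool_rot: [[0.0, -0.003, 1.0], [-0.0, 1.0, 0.003], [-1.0, -0.0, 0.0]]
wrist_force: [-0.8, 1.0, 4.6]
gripper_width: 0.0136
t 3.5333 tcp [ 0.5543 -0.1991  0.0638] F [-0.78  1.01  4.56] w 0.0136
shift mm [-1.2  0.5  0.2] turn [0.16 0.03 0.  ]
```

```bash
python3 -m inch '[[[0,0,0],[0,0,0],1],[[0,0,0],[0,0,0],1],[[0,0,0],[0,0,0],1],[[-10,0,0],[0,0,0],1],[[-20,0,0],[0,0,0],1],[[-40,0,0],[0,0,0],1],[[-60,0,0],[0,0,0],1],[[-80,0,0],[0,0,0],1]]' 80
python3 -m inch '[[[-30,0,0],[0,0,0],1],[[-60,0,0],[0,0,0],1],[[-90,0,0],[0,0,0],1],[[-90,0,0],[0,0,0],1]]' 
python3 d.py .5235 .2390 .24 -8.4
```

```text
time_s: 4.2
tcp_pos: [0.5538, -0.199, 0.1449]
tool_rot: [[-0.0, -0.003, 1.0], [-0.0, 1.0, 0.003], [-1.0, -0.0, -0.0]]
wrist_force: [1.1, -0.4, -1.9]
gripper_width: 0.0129
time_s: 4.53
tcp_pos: [0.5566, -0.2004, 0.2405]
tool_rot: [[0.01, -0.002, 1.0], [-0.002, 1.0, 0.002], [-1.0, -0.002, 0.01]]
wrist_force: [0.8, -0.6, -1.0]
gripper_width: 0.0132
t 4.5333 tcp [ 0.5566 -0.2004  0.2405] F [ 0.76 -0.56 -0.95] w 0.0132
shift mm [ -0.7 439.5 -32.2] turn [8.52 0.55 0.08]
```

```bash
python3 -m inch '[[[0,40,-3],[2,0,0],1],[[0,80,-6],[4,0,0],1],[[0,120,-9],[6,0,0],1],[[0,160,-12],[8.5,0,0],1],[[0,200,-15],[8.5,0,0],1],[[0,240,-18],[8.5,0,0],1],[[0,275,-20],[8.5,0,0],1],[[0,300,-22],[8.5,0,0],1]]'
python3 d.py .5233 .2390 .20 -8.4
```

```text
time_s: 5.2
tcp_pos: [0.5303, 0.105, 0.2339]
tool_rot: [[0.0, 0.142, 0.99], [0.001, 0.99, -0.142], [-1.0, 0.001, -0.0]]
wrist_force: [0.7, -0.9, -2.1]
gripper_width: 0.0127
t 5.2 tcp [0.5303 0.105  0.2339] F [ 0.68 -0.91 -2.1 ] w 0.0127
shift mm [ 34.1 131.6 -26. ] turn [ 0.25 -0.01 -0.08]
```

```bash
python3 -m inch '[[[0,30,-6],[0,0,0],1],[[0,60,-12],[0,0,0],1],[[0,90,-18],[0,0,0],1],[[5,115,-23],[0,0,0],1],[[20,131,-26],[0,0,0],1],[[40,131,-26],[0,0,0],1],[[59,131,-26],[0,0,0],1],[[59,131,-26],[0,0,0],1]]'
python3 -m inch '[[[0,0,0],[0,0,0],1],[[0,0,0],[0,0,0],1]]'
python3 d.py .5233 .2390 .175 -8.4
python3 - <<'E'
from h import *
s=snap('scene','s2')['pixels'];t=snap('top','t2')['pixels']
c=lambda im,u,v:cv2.resize(im[v-25:v+25,u-33:u+34],(800,600),interpolation=cv2.INTER_CUBIC)
cv2.imwrite('pics/c2.png',np.hstack([cv2.resize(c(s,276,155),(400,300)),cv2.resize(c(t,217,198),(400,300))]))
E
```

```text
time_s: 5.87
tcp_pos: [0.5222, 0.2337, 0.1712]
tool_rot: [[-0.005, 0.144, 0.99], [-0.003, 0.99, -0.144], [-1.0, -0.004, -0.005]]
wrist_force: [-1.3, -0.8, -2.0]
gripper_width: 0.0125
time_s: 6.03
tcp_pos: [0.5251, 0.2342, 0.1757]
tool_rot: [[0.001, 0.146, 0.989], [0.0, 0.989, -0.146], [-1.0, 0.001, 0.001]]
wrist_force: [0.3, 0.8, -1.7]
gripper_width: 0.013
t 6.0333 tcp [0.5251 0.2342 0.1757] F [ 0.29  0.79 -1.66] w 0.013
shift mm [ 0.7  4.5 -2.5] turn [ 0.02  0.06 -0.03]
```

View pics/c2.png

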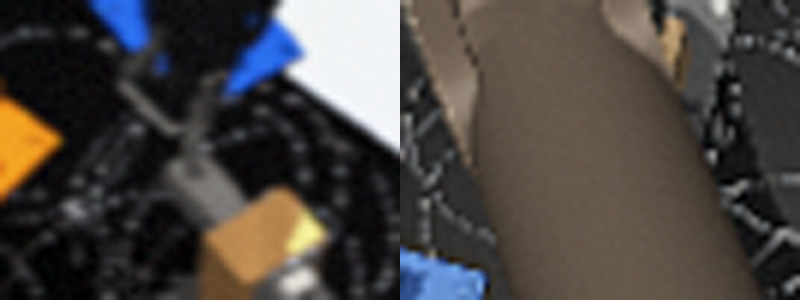

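The scene crop shows the gripped pin with its ring level and pointing to the free end, the shank just above the shaft at about (195,160). The arm blocks the top view. I'll centre over the estimated hole, then lower and feel.

```bash
python3 -m inch '[[[1,4.5,-2],[0,0,0],1],[[1,4.5,-2],[0,0,0],1],[[7,4.5,-2],[0,0,0],1],[[13,4.5,-2],[0,0,0],1],[[13,4.5,-2],[0,0,0],1],[[13,4.5,-2],[0,0,0],1]]'
python3 d.py .5233 .2390 .162 -8.4
python3 -m inch '[[[0,0,0],[0,0,0],1],[[0,0,0],[0,0,0],1],[[0,0,0],[0,0,0],1]]'
python3 d.py .5233 .2390 .162 -8.4
```

```text
time_s: 6.63
tcp_pos: [0.5228, 0.2388, 0.1608]
tool_rot: [[-0.001, 0.145, 0.989], [-0.001, 0.989, -0.145], [-1.0, -0.001, -0.001]]
wrist_force: [0.9, -0.1, -0.5]
gripper_width: 0.0131
t 6.6333 tcp [0.5228 0.2388 0.1608] F [ 0.89 -0.07 -0.53] w 0.0131
shift mm [-1.2  0.3  0.4] turn [ 0.05 -0.06  0.05]
time_s: 6.88
tcp_pos: [0.5234, 0.2391, 0.1617]
tool_rot: [[0.0, 0.145, 0.989], [0.0, 0.989, -0.145], [-1.0, 0.0, 0.0]]
wrist_force: [-0.3, -0.0, -1.1]
gripper_width: 0.0124
t 6.8833 tcp [0.5234 0.2391 0.1617] F [-0.25 -0.01 -1.08] w 0.0124
shift mm [-0.3 -0.1 -0.1] turn [ 0.05  0.01 -0.01]
```

```bash
python3 -m inch '[[[2,0,0],[0,0,0],1],[[4,0,0],[0,0,0],1],[[6,0,0],[0,0,0],1],[[8,0,0],[0,0,0],1],[[8,0,0],[0,0,0],1],[[8,0,0],[0,0,0],1]]' | egrep 'tcp|force'
python3 -m inch '[[[1,0,0],[0,0,0],1],[[1,0,0],[0,0,0],1],[[2,0,0],[0,0,0],1],[[2,0,0],[0,0,0],1]]' | egrep 'tcp|force'
```

```text
tcp_pos: [0.5232, 0.239, 0.1533]
wrist_force: [-1.0, 0.1, -2.4]
tcp_pos: [0.5237, 0.2394, 0.1516]
wrist_force: [1.5, 0.4, -3.3]
```

```bash
python3 -m inch '[[[0.5,0,0],[0,0,0],1],[[0.5,0,0],[0,0,0],1],[[1,0,0],[0,0,0],1],[[1,0,0],[0,0,0],1]]' | egrep 'tcp|force'
```

```text
tcp_pos: [0.5235, 0.2394, 0.1506]
wrist_force: [1.8, 1.8, 0.2]
```

```bash
python3 -m inch '[[[0.5,0,0],[0,0,0],1],[[1,0,0],[0,0,0],1],[[1,0,0],[0,0,0],1],[[1,0,0],[0,0,0],1]]' | egrep 'tcp|force'
```

```text
tcp_pos: [0.5235, 0.2394, 0.1496]
wrist_force: [2.6, 2.5, -0.9]
```

```bash
python3 -m inch '[[[0.5,0,0],[0,0,0],1],[[1,0,0],[0,0,0],1],[[1,0,0],[0,0,0],1],[[1,0,0],[0,0,0],1]]' | egrep 'tcp|force'
```

```text
tcp_pos: [0.5234, 0.2394, 0.1486]
wrist_force: [2.8, 3.6, 0.2]
```

The tip is entering. The sideways force points to +y and +x, so I'll give way in that direction while lowering.

```bash
python3 -m inch '[[[0,0.5,0.3],[0,0,0],1],[[0,1,0.6],[0,0,0],1],[[0,1,0.6],[0,0,0],1],[[1,1,0.6],[0,0,0],1],[[1,1,0.6],[0,0,0],1]]' | egrep 'tcp|force'
```

```text
tcp_pos: [0.5237, 0.2396, 0.1471]
wrist_force: [1.9, 2.1, -1.0]
```

```bash
python3 -m inch '[[[1,0,0],[0,0,0],1],[[2,0,0],[0,0,0],1],[[2,0,0],[0,0,0],1],[[2,0,0],[0,0,0],1]]' | egrep 'tcp|force'
```

```text
tcp_pos: [0.5237, 0.2397, 0.1451]
wrist_force: [1.1, 1.6, -3.2]
```

```bash
python3 -m inch '[[[1,0.5,0.3],[0,0,0],1],[[2,0.5,0.3],[0,0,0],1],[[3,0.5,0.3],[0,0,0],1],[[4,0.5,0.3],[0,0,0],1],[[4,0.5,0.3],[0,0,0],1],[[4,0.5,0.3],[0,0,0],1]]' | egrep 'tcp|force'
```

```text
tcp_pos: [0.5242, 0.2403, 0.1413]
wrist_force: [-0.0, -0.4, -0.6]
```

```bash
python3 -m inch '[[[1,0,0],[0,0,0],1],[[2,0,0],[0,0,0],1],[[3,0,0],[0,0,0],1],[[4,0,0],[0,0,0],1],[[5,0,0],[0,0,0],1],[[6,0,0],[0,0,0],1],[[6,0,0],[0,0,0],1],[[6,0,0],[0,0,0],1]]' | egrep 'tcp|force'
```

```text
tcp_pos: [0.5243, 0.2404, 0.1354]
wrist_force: [-0.6, 0.4, -1.6]
```

Now it is free inside the hole. Home should be at a TCP z of about 0.115, so I'll continue down.

```bash
python3 -m inch '[[[2,0,0],[0,0,0],1],[[4,0,0],[0,0,0],1],[[6,0,0],[0,0,0],1],[[8,0,0],[0,0,0],1],[[10,0,0],[0,0,0],1],[[12,0,0],[0,0,0],1],[[12,0,0],[0,0,0],1],[[12,0,0],[0,0,0],1]]' | egrep 'tcp|force'
```

```text
tcp_pos: [0.5242, 0.2404, 0.1233]
wrist_force: [0.1, 0.8, -1.3]
```

```bash
python3 -m inch '[[[1,0,0],[0,0,0],1],[[2,0,0],[0,0,0],1],[[3,0,0],[0,0,0],1],[[4,0,0],[0,0,0],1],[[5,0,0],[0,0,0],1],[[5,0,0],[0,0,0],1],[[5,0,0],[0,0,0],1]]' | egrep 'tcp|force'
```

```text
tcp_pos: [0.5243, 0.2404, 0.1184]
wrist_force: [-0.9, 0.7, -2.1]
```

```bash
python3 -m inch '[[[1,0,0],[0,0,0],1],[[2,0,0],[0,0,0],1],[[2,0,0],[0,0,0],1],[[2,0,0],[0,0,0],1]]' | egrep 'tcp|force'
```

```text
tcp_pos: [0.5243, 0.2404, 0.1164]
wrist_force: [-0.8, -0.1, -1.3]
```

```bash
python3 -m inch '[[[0.5,0,0],[0,0,0],1],[[1,0,0],[0,0,0],1],[[1,0,0],[0,0,0],1],[[1,0,0],[0,0,0],1]]' | egrep 'tcp|force'
```

```text
tcp_pos: [0.5243, 0.2404, 0.1155]
wrist_force: [-0.6, -0.9, -1.5]
```

```bash
python3 -m inch '[[[0.5,0,0],[0,0,0],1],[[0.5,0,0],[0,0,0],1],[[0.5,0,0],[0,0,0],1]]' | egrep 'tcp|force'
```

```text
tcp_pos: [0.5243, 0.2405, 0.115]
wrist_force: [0.2, -0.8, -1.1]
```

```bash
python3 -m inch '[[[0.5,0,0],[0,0,0],1],[[0.5,0,0],[0,0,0],1],[[0.5,0,0],[0,0,0],1]]' | egrep 'tcp|force'
python3 -m inch '[[[0.5,0,0],[0,0,0],1],[[0.5,0,0],[0,0,0],1],[[0.5,0,0],[0,0,0],1]]' | egrep 'tcp|force'
```

```text
tcp_pos: [0.5244, 0.2404, 0.115]
wrist_force: [-1.7, -1.5, 4.2]
tcp_pos: [0.5245, 0.2405, 0.1149]
wrist_force: [-2.7, -1.1, 9.6]
```

```bash
python3 -m inch '[[[0.5,0,0],[0,0,0],1],[[0.5,0,0],[0,0,0],1],[[0.5,0,0],[0,0,0],1]]' | egrep 'tcp|force'
```

```text
tcp_pos: [0.5245, 0.2405, 0.1149]
wrist_force: [-5.1, -2.2, 12.9]
```

The pin is seated: Fz rises at TCP z 0.1149. I'll ease off the load, let go and lift.

```bash
python3 -m inch '[[[-1.2,0,0],[0,0,0],1],[[-1.2,0,0],[0,0,0],1],[[-1.2,0,0],[0,0,0],0.5],[[-1.2,0,0],[0,0,0],0.2],[[-1.2,0,0],[0,0,0],0],[[-1.2,0,0],[0,0,0],0],[[-1.2,0,0],[0,0,0],0],[[-1.2,0,0],[0,0,0],0]]' 20
python3 -m inch '[[[-10,0,0],[0,0,0],0],[[-30,0,0],[0,0,0],0],[[-50,0,0],[0,0,0],0],[[-70,0,0],[0,0,0],0],[[-90,0,0],[0,0,0],0],[[-110,0,0],[0,0,0],0],[[-130,0,0],[0,0,0],0],[[-130,0,0],[0,0,0],0]]'
python3 -m inch '[[[0,-40,0],[0,0,0],0.5],[[0,-80,0],[0,0,0],1],[[0,-120,0],[0,0,0],1],[[0,-150,0],[0,0,0],1],[[0,-150,0],[0,0,0],1]]'
python3 - <<'E'
from h import *
s=snap('scene','s3')['pixels'];t=snap('top','t3')['pixels']
c=lambda im,u,v:cv2.resize(im[v-37:v+38,u-50:u+50],(400,300),interpolation=cv2.INTER_CUBIC)
cv2.imwrite('pics/c3.png',np.hstack([c(s,276,160),c(t,217,195)]))
E
```

```text
time_s: 14.22
tcp_pos: [0.5243, 0.2404, 0.1146]
tool_rot: [[-0.0, 0.145, 0.989], [-0.0, 0.989, -0.145], [-1.0, -0.0, -0.0]]
wrist_force: [1.1, 0.4, -0.8]
gripper_width: 0.0427
time_s: 14.88
tcp_pos: [0.5262, 0.2411, 0.2497]
tool_rot: [[0.006, 0.145, 0.989], [0.004, 0.989, -0.145], [-1.0, 0.004, 0.005]]
wrist_force: [0.9, -0.1, -0.0]
gripper_width: 0.0423
time_s: 15.3
tcp_pos: [0.5018, 0.0846, 0.2453]
tool_rot: [[0.0, 0.154, 0.988], [-0.002, 0.988, -0.154], [-1.0, -0.002, 0.001]]
wrist_force: [0.3, 0.6, -0.5]
gripper_width: -0.0001
```

View pics/c3.png

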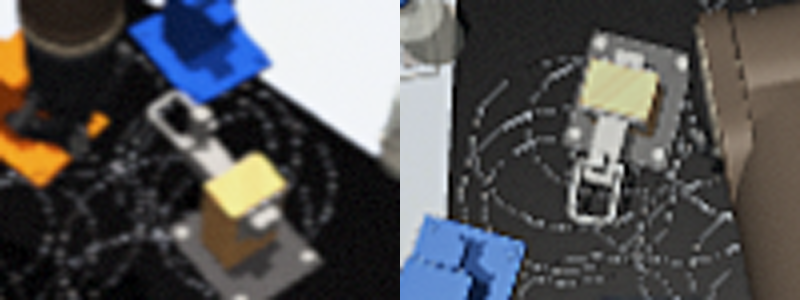

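The pin is home with its ring open, pointing out past the free end. The cross bar is at about (165,103) in the scene crop and (592,220) in the top crop. I'll work out where the bar is.

```bash
python3 - <<'E'
from h import *
print(onz('t3',167+192/4-.375,158+220/4-.375,.106),onz('s3',226+163/4-.375,123+106/4-.375,.106))
E
python3 d.py .467 .249 .16 -8.4
```

```text
[0.47179959 0.24517796 0.106     ] [0.47504015 0.2447125  0.106     ]
t 15.4 tcp [0.5025 0.0908 0.2452] F [-0.6   1.17  0.1 ] w -0.0001
shift mm [ 85.3 151.1 -58.6] turn [-0.11  0.03 -0.04]
```

```bash
python3 -m inch '[[[0,40,-15],[0,0,0],1],[[10,80,-30],[0,0,0],1],[[25,120,-45],[0,0,0],1],[[50,149,-57],[0,0,0],1],[[80,150,-57],[0,0,0],1],[[110,150,-57],[0,0,0],1],[[123,150,-57],[0,0,0],1],[[123,150,-57],[0,0,0],1]]'
python3 -m inch '[[[0,0,0],[0,0,0],1],[[0,0,0],[0,0,0],1],[[0,0,0],[0,0,0],1]]'
python3 d.py .4681 .2481 .112 -8.4
```

```text
time_s: 16.07
tcp_pos: [0.4652, 0.2496, 0.1182]
tool_rot: [[-0.005, 0.142, 0.99], [-0.003, 0.99, -0.142], [-1.0, -0.004, -0.005]]
wrist_force: [-0.6, 0.3, 0.4]
gripper_width: -0.0
time_s: 16.32
tcp_pos: [0.4688, 0.2495, 0.1231]
tool_rot: [[0.002, 0.145, 0.989], [0.002, 0.989, -0.145], [-1.0, 0.002, 0.002]]
wrist_force: [0.0, 0.2, 0.5]
gripper_width: 0.0003
t 16.3167 tcp [0.4688 0.2495 0.1231] F [0.03 0.17 0.51] w 0.0003
shift mm [11.1 -1.5 -0.5] turn [ 0.07  0.1  -0.11]
```

```bash
python3 -m inch '[[[4,-1.5,0],[0,0,0],1],[[8,-1.5,0],[0,0,0],1],[[12,-1.5,0],[0,0,0],1],[[15,-1.5,0],[0,0,0],1],[[18,-1.5,0],[0,0,0],1],[[18,-1.5,0],[0,0,0],1]]'|egrep 'tcp|force'
python3 -m inch '[[[4,0,0.5],[0,0,0],1],[[8,0,2],[0,0,0],1],[[12,0,3],[0,0,0],1],[[16,0,4],[0,0,0],1],[[16,0,5],[0,0,0],1],[[16,0,5],[0,0,0],1]]'|egrep 'tcp|force'
python3 d.py .4731 .2473 .0885 -8.4
```

```text
tcp_pos: [0.4676, 0.2471, 0.1032]
wrist_force: [-0.9, 0.4, 1.7]
tcp_pos: [0.4726, 0.2463, 0.0873]
wrist_force: [-2.7, 0.2, 3.1]
t 17.3167 tcp [0.4726 0.2463 0.0873] F [-2.71  0.2   3.05] w -0.0002
shift mm [-1.2  1.   0.4] turn [ 0.05 -0.04  0.03]
```

```bash
python3 -m inch '[[[3,0,1.5],[0,0,0],1],[[6,0,3],[0,0,0],1],[[9,0,5],[0,0,0],1],[[12,0,7],[0,0,0],1],[[12,0,7],[0,0,0],1]]'|egrep 'tcp|force'
python3 -m inch '[[[2,0,2],[0,0,0],1],[[4,0,4],[0,0,0],1],[[6,0,6],[0,0,0],1],[[7,0,7],[0,0,0],1],[[7,0,7],[0,0,0],1]]'|egrep 'tcp|force'
python3 d.py .4869 .2453 .0682 -8.4
```

```text
tcp_pos: [0.48, 0.2452, 0.0751]
wrist_force: [-0.8, 0.7, 2.7]
tcp_pos: [0.487, 0.2442, 0.0685]
wrist_force: [0.1, 0.2, 1.5]
t 18.15 tcp [0.487  0.2442 0.0685] F [0.11 0.2  1.54] w 0.0006
shift mm [ 0.3  1.1 -0.2] turn [0.03 0.02 0.01]
```

```bash
python3 -m inch '[[[1,0,1],[0,0,0],1],[[3,0,2],[0,0,0],1],[[5,0,4],[0,0,0],1],[[6,0,4],[0,0,0],1],[[6,0,4],[0,0,0],1],[[6,0,4],[0,0,0],1]]'|egrep 'tcp|force'
python3 -m inch '[[[2,0,1],[0,0,0],1],[[4,0,1],[0,0,0],1],[[5,0,2],[0,0,0],1],[[5,0,2],[0,0,0],1]]'|egrep 'tcp|force'
```

```text
tcp_pos: [0.4905, 0.2436, 0.0626]
wrist_force: [0.2, -0.1, -0.0]
tcp_pos: [0.492, 0.2434, 0.0571]
wrist_force: [1.0, 0.7, 0.1]
```

The force has gone, so it has probably snapped shut. I'll back out away from the shaft, rise and look.

```bash
python3 -m inch '[[[0,0,-10],[0,0,0],1],[[0,0,-25],[0,0,0],1],[[-20,0,-35],[0,0,0],1],[[-50,0,-40],[0,0,0],1],[[-90,0,-40],[0,0,0],1],[[-130,0,-40],[0,0,0],1],[[-160,0,-40],[0,0,0],1],[[-160,0,-40],[0,0,0],1]]'|egrep 'tcp|force'
python3 -m inch '[[[0,-40,0],[0,0,0],1],[[0,-80,0],[0,0,0],1],[[0,-120,0],[0,0,0],1],[[0,-160,0],[0,0,0],1],[[0,-200,0],[0,0,0],1],[[0,-200,0],[0,0,0],1]]'|egrep 'tcp|force'
python3 - <<'E'
from h import *
s=snap('scene','s4')['pixels'];t=snap('top','t4')['pixels']
c=lambda im,u,v:cv2.resize(im[v-37:v+38,u-50:u+50],(400,300),interpolation=cv2.INTER_CUBIC)
cv2.imwrite('pics/c4.png',np.hstack([c(s,276,160),c(t,217,195)]))
E
```

```text
tcp_pos: [0.4548, 0.2511, 0.2241]
wrist_force: [0.9, 0.2, -0.4]
tcp_pos: [0.4216, 0.0446, 0.2176]
wrist_force: [-0.3, -0.0, 0.1]
```

View pics/c4.png

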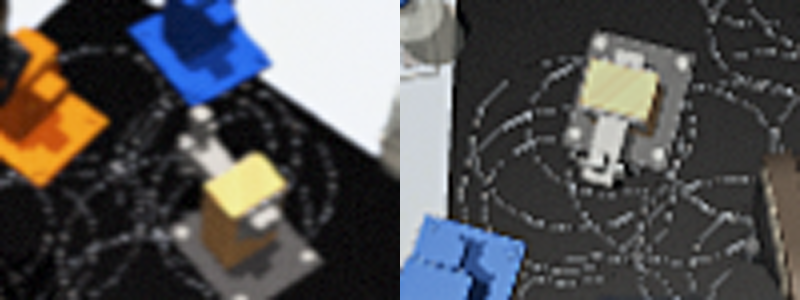

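Run:
```python
from h import *
t=cv2.imread('pics/t4.png');s=cv2.imread('pics/s4.png')
p=np.array([.523,.2392]);u=np.array([-.989,.146]);n=np.array([.146,.989])
def draw(tag,im,x0,y0):
    k=10;o=cv2.resize(im[y0:y0+40,x0:x0+40],(400,400),interpolation=cv2.INTER_CUBIC)
    for th,col in((1.57,(0,255,0)),(1.2,(0,0,255))):
        for sg in(-19,19):
            q=p+u*.0515*np.cos(th)+n*sg/1e3
            a=proj(tag,[*q,.106-.0515*np.sin(th)]); cv2.circle(o,tuple(int(v) for v in((a-[x0,y0]+.5)*k)),3,col,-1)
    return o
cv2.imwrite('pics/c5.png',np.hstack([draw('t4',t,198,178),draw('s4',s,256,140)]))
```

```text
(no output)
```

View pics/c5.png

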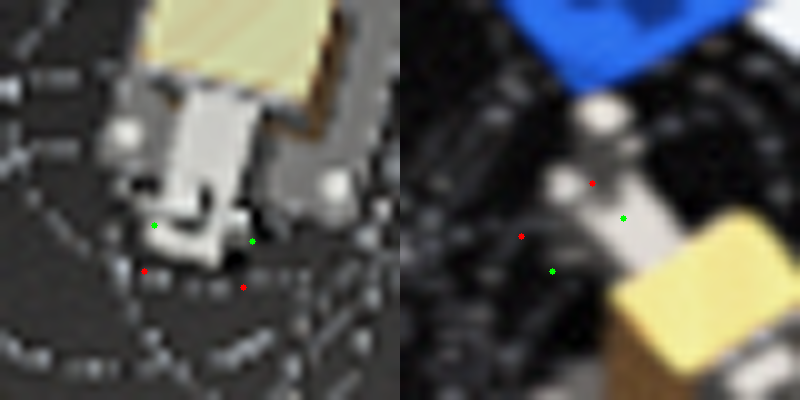

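No wire shows where a half-shut ring would lie (red dots). That fits a shut ring hanging in the shadow under the shaft. The head stands upright over the hole, so I'm handing in.

```bash
python3 -m inch '[[[0,0,0],[0,0,0],1],[[0,0,0],[0,0,0],1],[[0,0,0],[0,0,0],1]]'|egrep 'time|force'; python3 -c "
from bench import env
print(env.sign_off())"
```

```text
time_s: 20.5
wrist_force: [-0.6, -0.6, 0.4]
the job is handed in; nothing more can be done
None
```

I put the linchpin fully home in the shaft's cross hole with its open ring pointing out past the free end. I then pushed the ring down until its spring took over, backed the arm clear and handed the job in at about 20.5 s. No verdict was reported.

- **Finding the hole:** I took its position from the pictures. As the pin went in, the sideways force showed it was a little off, so I shifted about 1.5 mm towards +y and 1 mm towards +x. After that it slid down freely.
- **Pin home:** the flange touched the shaft's top with the TCP at z 0.1149, where I expected about 0.1148. The highest force I read while seating it was about 13 N, against the 35 N limit.
- **Ring shut:** pushing the ring took about 3 N, and the force fell to zero at the expected snap angle. The last pictures show the ring gone from its open position and no wire where a half-shut ring would lie. The hanging ring itself is mostly in shadow, so I inferred "shut" and did not measure the angle.
- **Camera disagreement:** the two cameras differed by 3–6 mm in x. I relied on relative moves and on feel instead.
- **Not checked:** I did not check the bystanders one by one, but the arm met no unexpected contact near them.

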